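# Size a spacer ring on the stepped taper gauge and sort it

### The arm

A 6-joint arm with a two-finger parallel gripper is mounted at the origin on the work surface. World frame = base frame: x ahead of the robot, y to its left, z up, the work surface at z = 0. Lengths are in mm, angles in rad, forces in N, time in s.
With the tool pointing down it reaches from about 350 to 875 mm from the base axis. Payload 4.2 kg.
Tool frame: the origin (TCP) lies between the finger pads; the fingertips stand 14 mm ahead of it and the grasp point (between the pads) lies 5 mm behind it; z points along the fingers, y is the line along which they close (so a half turn about z gives the same grasp; the last joint's range is limited). The gripper opens to 85 mm and grips with 20 to 120 N. Pads are 22 mm wide; open, the fingers measure 114 mm over their backs; the gripper's body (76 mm by 85 mm) begins 54 mm behind the grasp point. The pads swing forward as they close: fully open they stand 13 mm farther back than shut.
Start: joints at [1.462, 0.385, 0.008, 0, -1.194, -0.259], TCP at [224.694, 583.191, 245.312] pointing down, gripper open.
Joint ranges: [-3.14, 3.14], [-1.21, 2.06], [-1.07, 1.41], [-3.16, 2.05], [-2.99, -0.16], [-3.1, 3.1]. Speed limits (rad/s): [2.79, 2.79, 3.14, 3.14, 3.14, 3.14].

### API

Orientations are given as a unit quaternion [x, y, z, w].
In Python, from bench import * gives the robot as it stands.
- The arm moves only by the tool carry_out, never from a script. Its argument "motion" is a list of rows, each a list of 7 numbers: the turn, a rotation vector about the tool's x, y, z in rad, then the shift along the tool's x, y, z in mm, then the opening, from -1 (shut) to 1 (fully open), so that 0 is half open. A call has 1 to 5 rows; each row is the pose to reach, as a shift and turn from the pose commanded when the call began, along the tool's axes at that moment; what a row does not reach only later rows make up. A row lasts 1/8 s, in which the tool goes at most 62.5 mm and 10.7 degrees, less where a joint would pass 70% of its speed; a pose out of reach is approached as far as the arm can. A call with a gripper value outside its range is refused whole. The fingers move at their own pace and stop on an object; the grip force is fixed at half the most. Time passes only in rows, so rows that repeat a pose let the fingers close. It gives the time, the measured TCP pose, the force, the opening and the grip force at its end, in the units of the state.
- read_state(): the state, without advancing time (a new reading comes with each control period).
- get_image(name): name is "scene" or "top" or "wrist"; returns a dict with "color" (480x640x3 uint8, blue, green, red), "mtx" (3x3 intrinsics, pixels), "position" and "orientation" of the camera in the world. Camera axes: x right, y down, z forward; pixel columns grow to the right and rows downward; lengths in mm; the calibration is good to about 2 mm. A picture is of the moment at which its call begins. There is no depth.
- job_done(): hands the job in; it is judged then, once.
The state is a dict: "clock": time; "joints": joint angles; "joint_vel": joint speeds; "joint_efforts": joint torques, N m; "position": TCP position; "ee_rot": TCP orientation; "contact_force": force on the tool from outside, world axes, zero at the start; "wrist_torque": the same for the moment, N m; "gripper_width": finger opening in mm; "grasp_force": force on a finger pad.
Only numpy, scipy, OpenCV 4.12 (cv2) and the standard library are available. Lean on these libraries where they do the work, as an engineer would, in place of code of your own. Each camera call takes 0.05 s, during which the arm holds its last target. There are 200 camera calls.

### The job

Find the size of the unmarked spacer ring that lies in the red-rimmed tray: lower it over the nose of the aluminium stepped gauge, slide it down until it stops, and hold it there for a moment with light hand pressure (about 5 to 8 N, never over 20 N). Read off the step at which it stopped, counting the grooves just below it, then lift it off and lay it flat near the middle of the dish with the same number of studs on its tab. Leave the other two rings and everything else where they are.

Things in the scene. Friction and masses are not known exactly. Their poses are not given: they have to be found in the camera images.
- gauge: Aluminium stepped taper gauge, upright, fixed. Origin: centre of its underside, z up its axis. Foot disc 72 mm across, 12 mm high, then a column 39 mm across with three conical steps to a tapered nose, 10 mm across at the tip, height 106 mm. A ring stops rigidly with its bore's lower edge on a step; its size is the number of dark grooves just below. Its turn about the axis is free.
- gauge_tip (a point): Tip of the gauge's nose, on its axis; the nose widens from 10 mm across to 21 mm at 9 mm below the tip, then a land 21 mm across runs down to step 1.
- gauge_step1 (a point): Point on the gauge's axis level with the lower face of a ring of size 1 that is fully home on step 1: the ring's centre then stands 9 mm above this point. The step is a conical flank 3 mm high, 27 mm across at its foot and 21 mm at its top, with 1 dark groove on the land below it.
- gauge_step2 (a point): Point on the gauge's axis level with the lower face of a ring of size 2 that is fully home on step 2: the ring's centre then stands 9 mm above this point. The step is a conical flank 3 mm high, 33 mm across at its foot and 27 mm at its top, with 2 dark grooves on the land below it.
- gauge_step3 (a point): Point on the gauge's axis level with the lower face of a ring of size 3 that is fully home on step 3: the ring's centre then stands 9 mm above this point. The step is a conical flank 3 mm high, 39 mm across at its foot and 33 mm at its top, with 3 dark grooves on the land below it.
- tray: Grey tray with a red rim, fixed, 300 (x) x 240 (y) mm, floor 4 mm thick, rim 14 mm high. Origin: centre of its underside. One ring lies in it, near the middle: the ring to be sized.
- ring_a_mid (a point): Centre, half-way up, of one of three loose rings alike but for their bores: white plastic, 46 mm outside diameter, 18 mm high, about 40 g, lying flat, z along its axis. Bores differ (23, 29 or 35 mm, for steps 1, 2 and 3; which ring has which is not told). The one in the tray is to be sized; the others lie on a grey mat.
- ring_b_mid (a point): Centre, half-way up, of one of three loose rings alike but for their bores: white plastic, 46 mm outside diameter, 18 mm high, about 40 g, lying flat, z along its axis. Bores differ (23, 29 or 35 mm, for steps 1, 2 and 3; which ring has which is not told). The one in the tray is to be sized; the others lie on a grey mat.
- ring_c_mid (a point): Centre, half-way up, of one of three loose rings alike but for their bores: white plastic, 46 mm outside diameter, 18 mm high, about 40 g, lying flat, z along its axis. Bores differ (23, 29 or 35 mm, for steps 1, 2 and 3; which ring has which is not told). The one in the tray is to be sized; the others lie on a grey mat.
- dish1_floor (a point): Centre of the inner floor of the steel sorting dish for step 1, marked by 1 dark stud on the tab at its outer (-y) side. Square, fixed, 90 mm outside, 80 mm inside, floor 3 mm above the bench, lip 3 mm above the floor. The three dishes stand in a row whose order changes.
- dish2_floor (a point): Centre of the inner floor of the steel sorting dish for step 2, marked by 2 dark studs on the tab at its outer (-y) side. Square, fixed, 90 mm outside, 80 mm inside, floor 3 mm above the bench, lip 3 mm above the floor. The three dishes stand in a row whose order changes.
- dish3_floor (a point): Centre of the inner floor of the steel sorting dish for step 3, marked by 3 dark studs on the tab at its outer (-y) side. Square, fixed, 90 mm outside, 80 mm inside, floor 3 mm above the bench, lip 3 mm above the floor. The three dishes stand in a row whose order changes.
- vial: Small glass vial with blue cap, 28 mm across, 60 mm tall, standing in the tray, loose, not to be disturbed. Origin: centre of its underside.
- cell: Black flow-cell block 45 x 60 x 40 mm lying in the tray, loose, not to be disturbed. Origin: centre of its underside.
- beaker: Glass beaker 72 mm across, 90 mm tall, loose, not to be disturbed. Origin: centre of its underside.
- bottle: White bottle 66 mm across, 150 mm tall, loose, not to be disturbed. Origin: centre of its underside.
- jar: Glass jar with blue cap, 36 mm across, 45 mm tall, standing in the tray, loose, not to be disturbed. Origin: centre of its underside.
- wrench: Steel wrench 150 mm long lying flat, loose, not to be disturbed. Origin: centre of its underside (wrench: middle of its length).
Not all that is in view belongs to the job. What is shaped like the gauge but pink or purple is not meant. Leave any blue look-alike of the part that bears ring_c_mid alone.

How it is judged:
By the outcome, as a careful person would: the job done as asked, in the order asked, and still so for the second after the job is handed in, with the robot touching nothing.
It also fails if it takes over 58 s, if anything falls off the work surface, if the arm or the gripper's body presses on something with over 40 N, if the wrist force passes 120 N, or if a joint passes its speed limit or range.

## Working session

There is one attempt and no reset: what is moved stays moved. The work goes in short steps, Python scripts to look and compute and a tool call to move; the robot and the scene stay as the last step left them, time stands still between calls to the robot, and variables do not carry over. Pictures are saved under pics/ and viewed, at most 12 in all, crops included, and the job is handed in when it is done.

Besides the shell and the picture viewer there is one more tool, called after "Emit:" by a JSON object that holds its "op" and its "data", one argument or row to a line. carry_out: Moves the arm, as the interface text tells. Its arguments: {"type":"object","properties":{"motion":{"type":"array"}},"required":["motion"]}

```bash
mkdir -p pics; cat > h.py <<'E'
from bench import *
import numpy as np, cv2
from scipy.spatial.transform import Rotation as R
def snap(n,f,crop=None,s=1):
    d=get_image(n); im=d["color"]
    np.savez("pics/"+f+".npz",mtx=d["mtx"],p=d["position"],q=d["orientation"],im=im)
    show(f,f,crop,s); return d
def show(f,out,crop=None,s=1):
    im=np.load("pics/"+f+".npz")["im"]
    if crop: a,b,c,e=crop; im=im[b:e,a:c]
    if s!=1: im=cv2.resize(im,None,fx=s,fy=s,interpolation=cv2.INTER_CUBIC)
    cv2.imwrite("pics/"+out+".png",im)
def px(f,u,v,z):
    d=np.load("pics/"+f+".npz"); r=R.from_quat(d["q"]).apply(np.linalg.inv(d["mtx"])@[u,v,1]); p=d["p"]
    return (p+r*(z-p[2])/r[2]).round(1)
def proj(f,X):
    d=np.load("pics/"+f+".npz"); c=R.from_quat(d["q"]).inv().apply(np.array(X)-d["p"]); h=d["mtx"]@c; return (h[:2]/h[2]).round(1)
def rel(X):
    s=read_state(); return R.from_quat(s["ee_rot"]).inv().apply(np.array(X)-s["position"]).round(1)
E
python3 -c "
from h import *
for n in ['scene','top']:
    d=snap(n,n); print(n,d['position'],d['orientation'],d['mtx'].tolist() if hasattr(d['mtx'],'tolist') else d['mtx'])
print(read_state())"
```

```text
scene [1227.7309348   240.66414962  664.07791773] [ 0.54654099  0.72577626 -0.32856211 -0.25804789] [[470.37439051725227, 0.0, 324.3889349058816], [0.0, 470.37439051725227, 232.66719992495578], [0.0, 0.0, 1.0]]
top [ 534.42138188   85.93099972 1070.13240038] [-0.70285163  0.71075756 -0.02084158  0.01972055] [[509.15086471064575, 0.0, 325.17291309442976], [0.0, 509.15086471064575, 240.542785465689], [0.0, 0.0, 1.0]]
{'clock': 0.1, 'joints': array([ 1.46159583e+00,  3.85494802e-01,  6.77535533e-03, -4.31266802e-04,
       -1.19399064e+00, -2.58578924e-01]), 'joint_vel': array([-0.00051296, -0.00163938,  0.00315938,  0.00204184,  0.00023533,
        0.00050368]), 'joint_efforts': array([-9.67827473e-04, -3.93316376e+01,  1.88931763e+01,  4.19801205e+00,
       -2.53793834e-03,  3.91759542e-06]), 'position': array([224.53441703, 582.75533441, 244.32738646]), 'ee_rot': array([ 9.83124863e-01, -1.82933182e-01, -1.28468557e-04,  9.69168783e-04]), 'contact_force': array([-0.44393925, -0.66909397, -1.36255552]), 'wrist_torque': array([ 0.02106463, -0.04299727, -0.01476328]), 'grasp_force': 0.0, 'gripper_width': 85.06820772626732}
```

View pics/top.png

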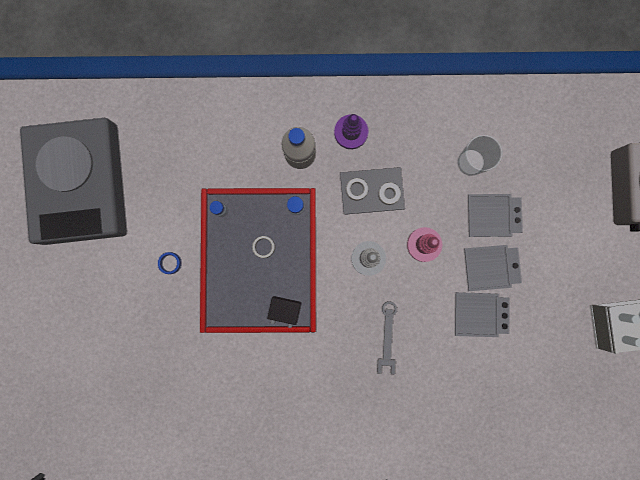

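View pics/scene.png

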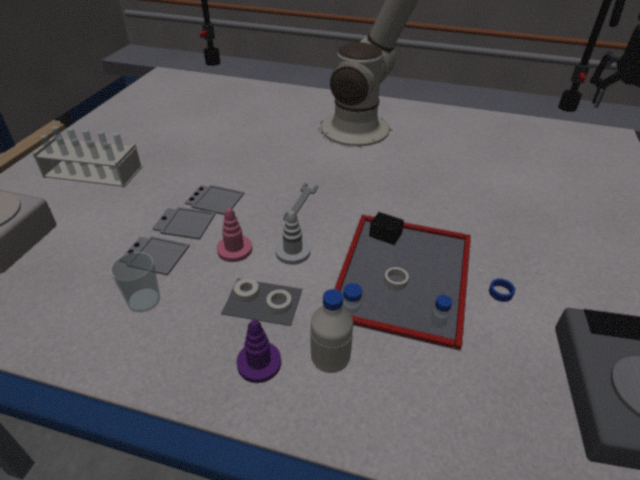

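Top view candidates:
- Rings: white in the tray (263,247), two white on the mat (357,188) and (389,193), blue (170,263). I take the tray ring.
- Gauges: aluminium (368,258), pink (427,244), purple (351,130). I take the aluminium one.
- Dishes: 2 studs (490,216), 1 stud (488,267), 3 studs (482,314).

Next is one close crop to check this.

```bash
python3 -c "
from h import *
show('top','crop1',(240,180,440,330),4)
print('ring',px('top',263,247,22)); print('gtip',px('top',370.5,257.5,106)); print('foot',px('top',367,258,12))
for u,v in [(490,216),(488,267),(482,314)]: print(px('top',u,v,3))
print(rel([0,0,0]))
"
```

```text
ring [582.7 212.2  22. ]
gtip [556.7  -1.4 106. ]
foot [557.9  -2.6  12. ]
[ 643.6 -263.8    3. ]
[ 536.4 -256.4    3. ]
[ 438.8 -241.     3. ]
[1.000e-01 6.240e+02 2.455e+02]
```

View pics/crop1.png

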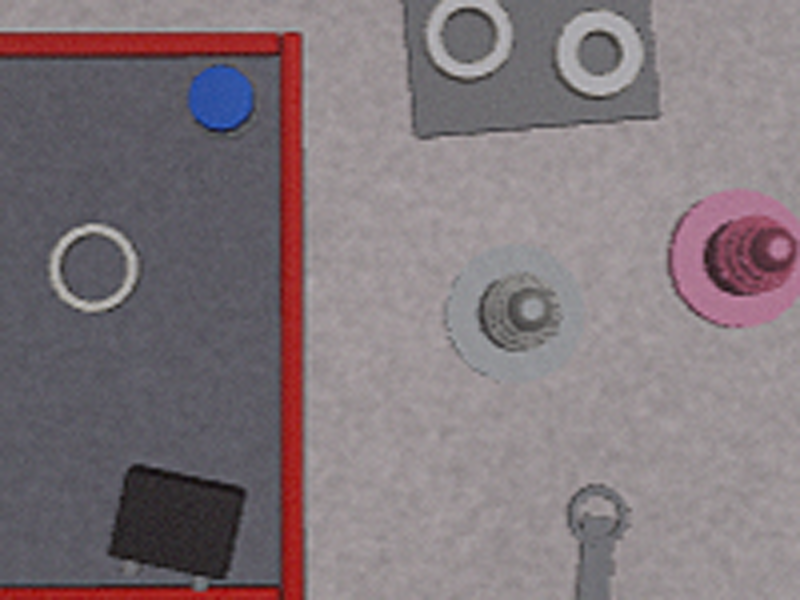

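The crop shows the tray ring's centre at (263.3,246.8) with a thin wall. The aluminium gauge has its foot at (368.8,258.3) and its tip at (373.8,256.8).

```bash
python3 -c "
from h import *
r=px('top',263.3,246.8,22); print(r,rel([r[0],r[1],140])); print(px('top',368.8,258.3,12),px('top',373.8,256.8,106),px('top',368.8,258.3,12))
"
```

```text
[583.1 211.5  22. ] [468.1 217.2 104.8]
[557.2  -6.3  12. ] [557.9  -7.6 106. ] [557.2  -6.3  12. ]
```

Emit:
{"op": "carry_out", "data": {
  "motion": [
    [0,0,0,50,23,10,1],
    [0,0,0,100,46,20,1],
    [0,0,0,150,70,30,1],
    [0,0,0,200,93,40,1],
    [0,0,0,250,116,50,1]
  ]
}}

```text
clock: 0.72
position: [417.1, 383.5, 194.7]
ee_rot: [0.983, -0.183, -0.0, 0.0]
contact_force: [0.0, 0.2, -0.5]
gripper_width: 85.4
grasp_force: 0.0
```

Emit:
{"op": "carry_out", "data": {
  "motion": [
    [0,0,0,50,23,10,1],
    [0,0,0,100,46,20,1],
    [0,0,0,150,70,35,1],
    [0,0,0,200,93,50,1],
    [0,0,0,218,101,55,1]
  ]
}}

```text
clock: 1.35
position: [584.1, 209.7, 138.4]
ee_rot: [0.983, -0.185, -0.001, 0.001]
contact_force: [-0.0, -0.1, -1.3]
gripper_width: 85.2
grasp_force: 0.0
```

```bash
python3 -c "
from h import *
snap('wrist','w1'); s=read_state(); print(s['clock'],s['position'],s['ee_rot']); print(rel([583.1,211.5,140]),proj('w1',[583.1,211.5,22]))
"
```

```text
1.4 [584.80701269 209.21903875 138.19947368] [ 0.98277983 -0.18477373 -0.00103397  0.00118306]
[-2.4 -1.5 -1.8] [320.1 233. ]
```

View pics/w1.png

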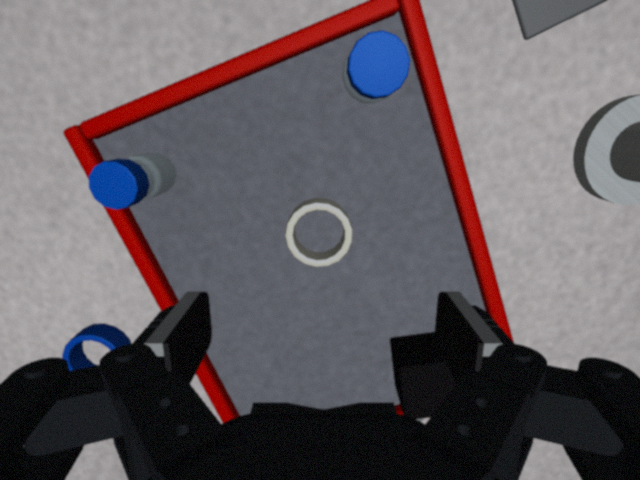

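The ring's top centre is at (319.5,234) in the wrist view, and the prediction was (320,233), so the estimate holds.

Emit:
{"op": "carry_out", "data": {
  "motion": [
    [0,0,0,-1,-1,40,1],
    [0,0,0,-2,-1.5,80,1],
    [0,0,0,-2,-1.5,105,1],
    [0,0,0,-2,-1.5,117,1],
    [0,0,0,-2,-1.5,117,1]
  ]
}}

```text
clock: 2.02
position: [581.7, 215.0, 23.1]
ee_rot: [0.983, -0.182, -0.0, 0.0]
contact_force: [0.1, 0.0, 1.0]
gripper_width: 85.4
grasp_force: 0.0
```

Emit:
{"op": "carry_out", "data": {
  "motion": [
    [0,0,0,0,0,0,-0.3],
    [0,0,0,0,0,0,-1],
    [0,0,0,0,0,0,-1],
    [0,0,0,0,0,0,-1],
    [0,0,0,0,0,0,-1]
  ]
}}

```text
clock: 2.65
position: [583.0, 215.1, 25.0]
ee_rot: [0.983, -0.183, 0.001, -0.001]
contact_force: [-1.0, 0.6, 5.8]
gripper_width: 42.7
grasp_force: 61.4
```

Emit:
{"op": "carry_out", "data": {
  "motion": [
    [0,0,0,0,0,-5,-1],
    [0,0,0,0,0,-40,-1],
    [0,0,0,0,0,-90,-1],
    [0,0,0,0,0,-130,-1],
    [0,0,0,0,0,-130,-1]
  ]
}}

```text
clock: 3.28
position: [583.8, 215.5, 157.5]
ee_rot: [0.983, -0.183, 0.003, -0.003]
contact_force: [0.2, -0.6, 0.1]
gripper_width: 42.8
grasp_force: 61.0
```

```bash
python3 -c "
from h import *
snap('wrist','w2'); s=read_state(); print(s['clock'],s['position'],s['ee_rot'],s['gripper_width'],s['contact_force']); print(rel([557.5,-7,175]))
x=R.from_quat(s['ee_rot']); 
for k in (-14,0,5,14): print(k,proj('w2',s['position']+x.apply([0,0,k])))
"
```

```text
3.325 [582.32889771 214.78310084 154.82956268] [ 9.83099919e-01 -1.83063112e-01  9.37086589e-04 -1.25255118e-03] 42.61001128251879 [-0.32208086 -0.09215145 -0.95823152]
[ 56.7 215.8 -20.7]
-14 [325.2 332.2]
0 [325.1 313.2]
5 [325.1 307.2]
14 [325.  297.4]
```

View pics/w2.png

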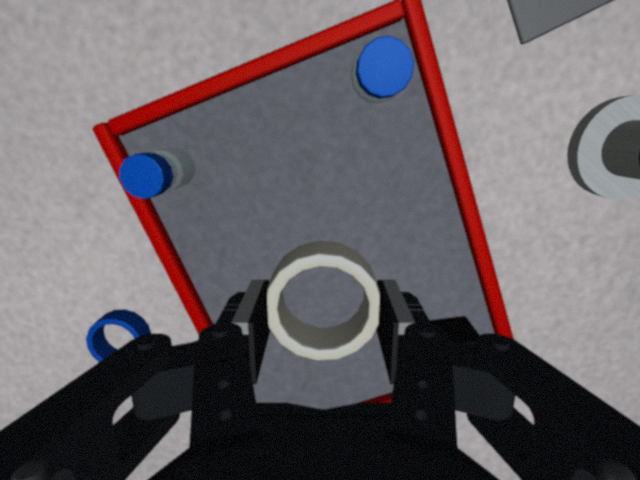

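The ring is held level between the pads, its top centre at about (324,307). Next I move beside the gauge, offset so that the wrist camera sees it freely.

Emit:
{"op": "carry_out", "data": {
  "motion": [
    [0,0,0,0,50,-10,-1],
    [0,0,0,0,100,-18,-1],
    [0,0,0,0,150,-20,-1],
    [0,0,0,-3,200,-20,-1],
    [0,0,0,-3,216,-20,-1]
  ]
}}

```text
clock: 3.95
position: [499.0, 11.8, 171.8]
ee_rot: [0.983, -0.184, -0.002, 0.001]
contact_force: [0.6, 0.7, 0.0]
gripper_width: 42.8
grasp_force: 61.1
```

Emit:
{"op": "carry_out", "data": {
  "motion": [
    [0,0,0,0,0,0,-1],
    [0,0,0,0,0,0,-1]
  ]
}}

```text
clock: 4.2
position: [502.2, 14.9, 172.9]
ee_rot: [0.983, -0.182, -0.0, 0.0]
contact_force: [0.2, 0.2, 0.0]
gripper_width: 42.9
grasp_force: 61.1
```

```bash
python3 -c "
from h import *
snap('wrist','w3'); s=read_state(); print(s['clock'],s['position'],s['ee_rot'],s['gripper_width'],s['contact_force']); print(rel([557.5,-7,175]))
x=R.from_quat(s['ee_rot']); print(proj('w3',[557.5,-7,106]),proj('w3',[557.5,-7,12]))
for k in (3,5): print(k,proj('w3',s['position']+x.apply([0,0,k])))
"
```

```text
4.25 [502.24452867  15.06429383 172.93460555] [ 9.83243978e-01 -1.82294457e-01 -8.97822028e-05  5.82660016e-05] 42.966138724928534 [-1.25696262 -0.20163523 -0.305616  ]
[59.5  0.8 -2.1]
[323.3 143.9] [323.2 138. ]
3 [321.6 310.2]
5 [321.6 307.8]
```

View pics/w3.png

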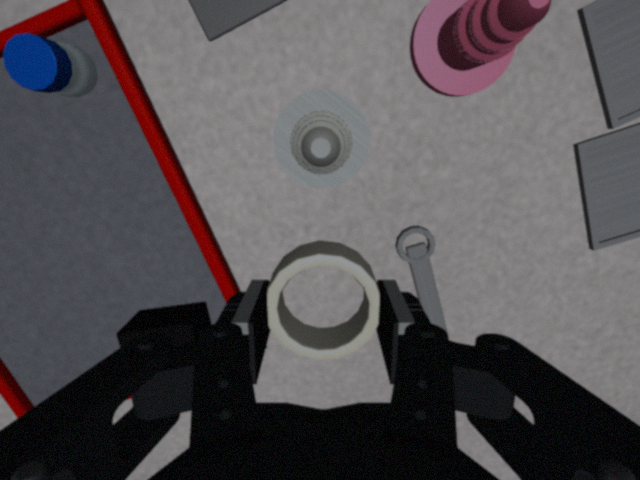

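The gauge tip is at (320.5,148), its foot centre at (321.5,139), and the held ring's top at (324,307).

```bash
python3 -c "
from h import *
s=read_state(); z=s['position'][2]
t=px('w3',320.5,148,106); f=px('w3',321.5,139,12)
print(t,f)
T=rel(t);F=rel(f)
for k in (3,5): r=rel(px('w3',324,307,z-k)); print(k,'ring',r,'shift tip',T-r,'foot',F-r)
d=np.load('pics/w3.npz');print(rel(d['p']))
# outline check
im=d['im'][230:370,250:400]; show('w3','c3',(250,100,400,370),3)
"
```

```text
[556.1  -5.  106. ] [557.2  -5.6  12. ]
3 ring [1.4 0.9 3. ] shift tip [56.1 -1.5 63.9] foot [ 57.3  -1.3 157.9]
5 ring [0.3 0.9 5. ] shift tip [57.2 -1.5 61.9] foot [ 58.4  -1.3 155.9]
[  68.5    0.6 -129.1]
```

Emit:
{"op": "carry_out", "data": {
  "motion": [
    [0,0,0,30,-0.5,0,-1],
    [0,0,0,57,-1.5,0,-1],
    [0,0,0,57,-1.5,20,-1],
    [0,0,0,57,-1.5,40,-1],
    [0,0,0,57,-1.5,54,-1]
  ]
}}

```text
clock: 4.88
position: [555.5, -4.1, 117.9]
ee_rot: [0.983, -0.182, -0.001, 0.0]
contact_force: [-0.0, -0.0, 0.5]
gripper_width: 42.6
grasp_force: 61.1
```

Emit:
{"op": "carry_out", "data": {
  "motion": [
    [0,0,0,0,0,0,-1],
    [0,0,0,0,0,0,-1]
  ]
}}

```text
clock: 5.12
position: [556.0, -4.6, 119.9]
ee_rot: [0.983, -0.182, 0.001, -0.0]
contact_force: [0.7, -0.0, -0.0]
gripper_width: 42.6
grasp_force: 61.1
```

```bash
python3 -c "
from h import *
snap('wrist','w4',(220,200,420,380),4); s=read_state(); print(s['clock'],s['position'],s['ee_rot'],s['gripper_width'],s['contact_force'])
x=R.from_quat(s['ee_rot'])
for k in (0,10,20): print(k,proj('w4',s['position']+x.apply([0,0,k])))
"
```

```text
5.175 [556.01256513  -4.66006626 120.16521339] [ 9.83194504e-01 -1.82558947e-01  8.48923916e-04 -2.78903744e-04] 42.873290760194855 [-0.20700763  0.27248277 -0.83461951]
0 [322.1 314. ]
10 [322.1 302.1]
20 [322.2 291.6]
```

View pics/w4.png

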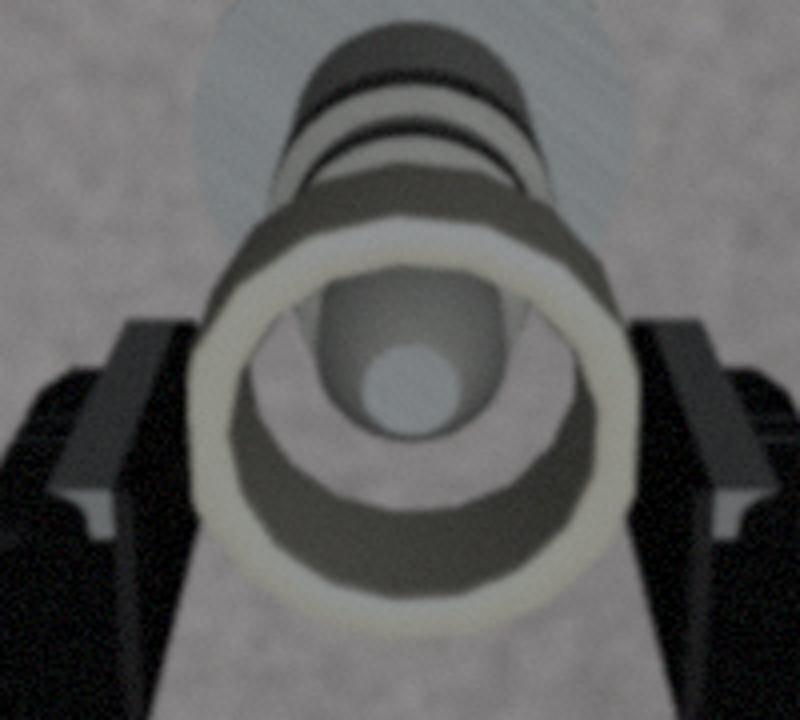

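Through the bore, the nose tip (crop centre 411,390) is centred sideways against the ring (414). I'll fit the fore-aft offset with the camera model.

```bash
python3 -c "
from h import *
from scipy.optimize import least_squares
s=read_state(); X=R.from_quat(s['ee_rot']); a=np.linspace(0,6.283,180)
def ext(x,y,k,r):
    P=np.array([proj('w4',s['position']+X.apply([x+r*np.cos(t),y+r*np.sin(t),k])) for t in a]); P=(P-[220,200])*4
    return np.array([P[:,0].min(),P[:,0].max(),P[:,1].min(),P[:,1].max()])
f=lambda p: ext(p[0],p[1],p[2],23)-[188,640,215,635]
q=least_squares(f,[0,0,5],diff_step=1e-2,x_scale=[1,1,5]); print('ring top',q.x,q.fun)
g=lambda p: ext(p[0],p[1],p[2],5)-[361,461,342,437]
q2=least_squares(g,[0,0,14],diff_step=1e-2); print('tip',q2.x,q2.fun); 
h=lambda p: ext(p[0],p[1],14.2,5)-[361,461,342,437]
print(least_squares(h,[0.1,0.1],diff_step=1e-1).x)
print('bore lower',ext(q.x[0],q.x[1],q.x[2]+18,17.5),'meas 250 575 - 510')
"
```

```text
ring top [0.     0.     5.3125] [-15.2   4.   -8.6   0.2]
tip [ 0.  0. 14.] [-1.  -3.8  4.  -2.2]
[-0.04142136  0.1       ]
bore lower [248.4 569.2 201.2 497.2] meas 250 575 - 510
```

Alignment is within about half a millimetre, so I lower it gently and watch the force.

Emit:
{"op": "carry_out", "data": {
  "motion": [
    [0,0,0,0,0,2,-1],
    [0,0,0,0,0,4,-1],
    [0,0,0,0,0,6,-1],
    [0,0,0,0,0,8,-1],
    [0,0,0,0,0,10,-1]
  ]
}}

```text
clock: 5.8
position: [555.3, -5.1, 109.1]
ee_rot: [0.983, -0.183, -0.0, 0.0]
contact_force: [0.9, -0.5, -0.5]
gripper_width: 43.2
grasp_force: 61.1
```

Emit:
{"op": "carry_out", "data": {
  "motion": [
    [0,0,0,0,0,2,-1],
    [0,0,0,0,0,4,-1],
    [0,0,0,0,0,6,-1],
    [0,0,0,0,0,8,-1],
    [0,0,0,0,0,8,-1]
  ]
}}

```text
clock: 6.42
position: [555.2, -5.1, 101.1]
ee_rot: [0.983, -0.183, -0.0, 0.0]
contact_force: [0.3, 0.2, -0.9]
gripper_width: 42.7
grasp_force: 61.1
```

Emit:
{"op": "carry_out", "data": {
  "motion": [
    [0,0,0,0,0,2,-1],
    [0,0,0,0,0,4,-1],
    [0,0,0,0,0,6,-1],
    [0,0,0,0,0,6,-1]
  ]
}}

```text
clock: 6.92
position: [555.2, -5.1, 95.1]
ee_rot: [0.983, -0.183, -0.0, 0.0]
contact_force: [-0.2, 0.7, -0.5]
gripper_width: 42.7
grasp_force: 61.1
```

Emit:
{"op": "carry_out", "data": {
  "motion": [
    [0,0,0,0,0,2,-1],
    [0,0,0,0,0,4,-1],
    [0,0,0,0,0,6,-1],
    [0,0,0,0,0,6,-1]
  ]
}}

```text
clock: 7.42
position: [555.3, -5.0, 89.1]
ee_rot: [0.983, -0.183, -0.0, 0.0]
contact_force: [0.3, 0.5, -0.7]
gripper_width: 42.5
grasp_force: 61.1
```

Emit:
{"op": "carry_out", "data": {
  "motion": [
    [0,0,0,0,0,2,-1],
    [0,0,0,0,0,4,-1],
    [0,0,0,0,0,4,-1]
  ]
}}

```text
clock: 7.8
position: [555.3, -5.1, 85.1]
ee_rot: [0.983, -0.183, -0.0, 0.0]
contact_force: [0.0, -0.2, 0.6]
gripper_width: 42.6
grasp_force: 61.1
```

Emit:
{"op": "carry_out", "data": {
  "motion": [
    [0,0,0,0,0,2,-1],
    [0,0,0,0,0,4,-1],
    [0,0,0,0,0,4,-1]
  ]
}}

```text
clock: 8.18
position: [555.2, -5.0, 81.1]
ee_rot: [0.983, -0.183, -0.0, 0.0]
contact_force: [-0.2, -0.7, 0.2]
gripper_width: 42.3
grasp_force: 61.1
```

Emit:
{"op": "carry_out", "data": {
  "motion": [
    [0,0,0,0,0,2,-1],
    [0,0,0,0,0,4,-1],
    [0,0,0,0,0,4,-1]
  ]
}}

```text
clock: 8.55
position: [555.9, -4.8, 77.8]
ee_rot: [0.983, -0.183, 0.001, -0.0]
contact_force: [0.5, 0.1, 2.4]
gripper_width: 42.8
grasp_force: 61.4
```

Emit:
{"op": "carry_out", "data": {
  "motion": [
    [0,0,0,0,0,2,-1],
    [0,0,0,0,0,3,-1],
    [0,0,0,0,0,3,-1]
  ]
}}

```text
clock: 8.93
position: [556.3, -4.8, 77.2]
ee_rot: [0.983, -0.182, 0.001, -0.0]
contact_force: [-4.8, 1.8, 16.7]
gripper_width: 42.5
grasp_force: 62.8
```

Emit:
{"op": "carry_out", "data": {
  "motion": [
    [0,0,0,0,0,-2,-1],
    [0,0,0,0,0,-2,-1]
  ]
}}

```text
clock: 9.18
position: [556.1, -4.7, 77.5]
ee_rot: [0.983, -0.183, 0.001, -0.0]
contact_force: [-1.2, 0.9, 8.5]
gripper_width: 42.7
grasp_force: 62.0
```

```bash
python3 -c "
from h import *
d=get_image('scene');e=snap('wrist','w5');s=read_state(); print(s['clock'],s['position'],s['ee_rot'],s['contact_force'],s['wrist_torque'])
np.savez('pics/s5.npz',mtx=d['mtx'],p=d['position'],q=d['orientation'],im=d['color'])
u=[int(v) for v in proj('s5',[556,-5,50])]; print(u)
a=cv2.resize(d['color'][u[1]-40:u[1]+40,u[0]-27:u[0]+27],(400,592),interpolation=cv2.INTER_CUBIC)
b=cv2.resize(e['color'][195:345,270:370],(395,592),interpolation=cv2.INTER_CUBIC)
cv2.imwrite('pics/m5.png',np.hstack([a,b]))
for z in (106,54,36,12): print(z,proj('s5',[556.5,-5.3,z]), (np.array(proj('s5',[556.5,-5.3,z]))-[u[0]-27,u[1]-40])*7.4)
"
```

```text
9.275 [556.12297995  -4.7613161   77.46275865] [ 9.83199997e-01 -1.82528520e-01  1.00703122e-03 -3.00401504e-04] [-1.47369403  1.21856389  9.03927832] [0.5626723  0.35817201 0.02580549]
[291, 233]
106 [290.8 211.3] [198.32 135.42]
54 [291.6 231.9] [204.24 287.86]
36 [291.8 238.7] [205.72 338.18]
12 [292.2 247.4] [208.68 402.56]
```

View pics/m5.png

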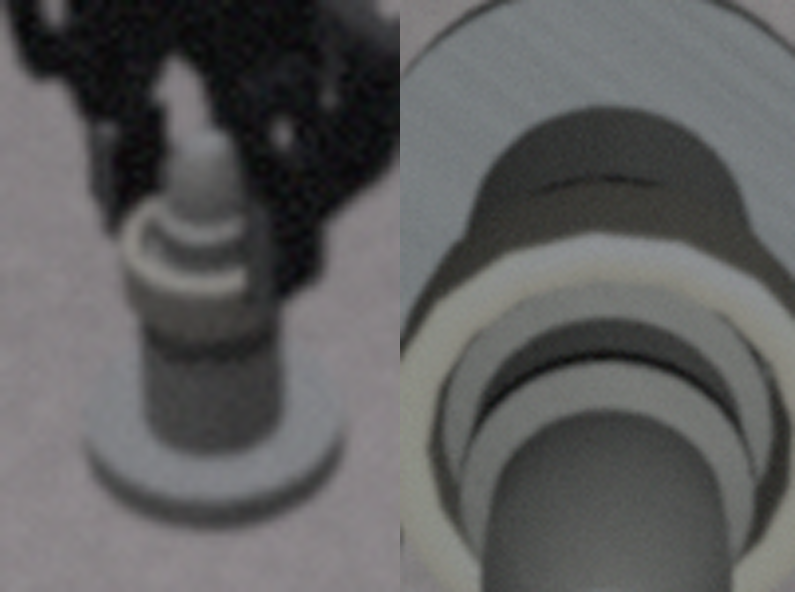

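The scene crop shows the ring low on the gauge: steps 1 and 2 stand above and inside it, and only the full 39 mm column with its groove band lies below. That means step 3. I nudge against the side force to check that it is fully home.

Emit:
{"op": "carry_out", "data": {
  "motion": [
    [0,0,0,-0.7,0,0,-1],
    [0,0,0,-0.7,0,0,-1],
    [0,0,0,-0.7,0,0,-1]
  ]
}}

```text
clock: 9.65
position: [556.0, -4.7, 77.5]
ee_rot: [0.983, -0.182, 0.002, -0.0]
contact_force: [0.2, 0.9, 7.4]
gripper_width: 42.7
grasp_force: 61.9
```

The force is now purely axial and the ring doesn't shift sideways, so it is centred and home. I hold it there at about 6.5 N.

Emit:
{"op": "carry_out", "data": {
  "motion": [
    [0,0,0,0,0,-0.2,-1],
    [0,0,0,0,0,-0.2,-1],
    [0,0,0,0,0,-0.2,-1],
    [0,0,0,0,0,-0.2,-1],
    [0,0,0,0,0,-0.2,-1]
  ]
}}

```text
clock: 10.28
position: [556.0, -4.7, 77.5]
ee_rot: [0.983, -0.183, 0.002, -0.0]
contact_force: [-0.6, 0.4, 6.7]
gripper_width: 43.0
grasp_force: 61.8
```

Emit:
{"op": "carry_out", "data": {
  "motion": [
    [0,0,0,0,0,0,-1],
    [0,0,0,0,0,0,-1],
    [0,0,0,0,0,0,-1],
    [0,0,0,0,0,0,-1],
    [0,0,0,0,0,0,-1]
  ]
}}

```text
clock: 10.9
position: [556.0, -4.7, 77.5]
ee_rot: [0.983, -0.183, 0.002, -0.0]
contact_force: [1.0, 0.4, 6.5]
gripper_width: 42.4
grasp_force: 61.8
```

```bash
python3 -c "
from h import *
import time
show('w5','c5',(255,195,385,300),6)
print([(read_state()['contact_force'].round(1).tolist()) for _ in range(3)])
show('top','c5b',(450,180,530,345),3)
a=cv2.imread('pics/c5.png')[:495,:];b=cv2.imread('pics/c5b.png')
a=cv2.resize(a,(500,404)); o=np.zeros((495,740,3),np.uint8); o[:404,:500]=a; o[:495,500:740]=b; cv2.imwrite('pics/m6.png',o)
"
```

```text
[[1.0, 0.4, 6.5], [1.0, 0.4, 6.5], [1.0, 0.4, 6.5]]
```

View pics/m6.png

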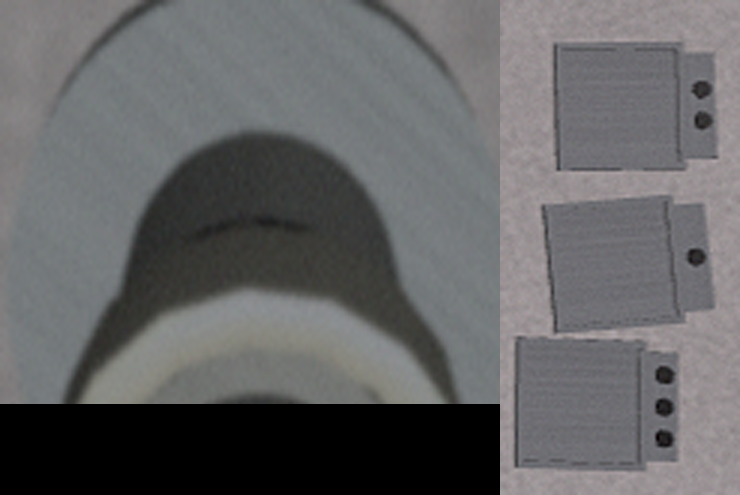

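The dish with 3 studs is the lower one: its inner square is centred at crop (578,404), which is top pixel (476,314.7). The reading below the ring is step 3.

```bash
python3 -c "
from h import *
d=px('top',476,314.7,5); print(d, rel([d[0],d[1],77.5]), read_state()['joints'].round(2), [px('top',450+u/3,180+v/3,6) for u,v in [(16,338),(143,342),(138,468),(17,466)]])"
```

```text
[ 437.7 -227.9    5. ] [-30.3 250.8  -0.4] [ 0.28  0.45 -0.37  0.   -0.75  0.92] [array([ 483.8, -185.8,    6. ]), array([ 480.1, -273.9,    6. ]), array([ 393.5, -267.8,    6. ]), array([ 395.8, -184.3,    6. ])]
```

Emit:
{"op": "carry_out", "data": {
  "motion": [
    [0,0,0,0,0,-5,-1],
    [0,0,0,0,0,-20,-1],
    [0,0,0,0,0,-45,-1],
    [0,0,0,0,0,-70,-1],
    [0,0,0,0,0,-90,-1]
  ]
}}

```text
clock: 11.52
position: [553.6, -5.0, 167.7]
ee_rot: [0.983, -0.183, -0.001, 0.0]
contact_force: [-0.0, -0.1, -0.5]
gripper_width: 42.9
grasp_force: 62.5
```

Emit:
{"op": "carry_out", "data": {
  "motion": [
    [0,0,0.1,-7,50,0,-1],
    [0,0,0.2,-13,100,0,-1],
    [0,0,0.3,-19,150,0,-1],
    [0,0,0.4,-26,200,0,-1],
    [0,0,0.42,-30,249,20,-1]
  ]
}}

```text
clock: 12.15
position: [436.2, -227.6, 148.0]
ee_rot: [0.923, -0.384, 0.001, -0.0]
contact_force: [0.6, -0.3, -0.7]
gripper_width: 42.6
grasp_force: 62.5
```

Emit:
{"op": "carry_out", "data": {
  "motion": [
    [0,0,0,0,0,40,-1],
    [0,0,0,0,0,80,-1],
    [0,0,0,0,0,80,-1],
    [0,0,0,0,0,80,-1]
  ]
}}

```text
clock: 12.65
position: [437.8, -226.5, 67.8]
ee_rot: [0.924, -0.383, 0.001, 0.0]
contact_force: [0.5, 0.5, 0.5]
gripper_width: 42.7
grasp_force: 62.5
```

```bash
python3 -c "
from h import *
snap('wrist','w7'); s=read_state(); print(s['clock'],s['position'],s['ee_rot'],s['joints'].round(2)); print(rel([438,-228,24.5]))"
```

```text
12.7 [ 438.26143579 -226.43493461   68.22011188] [ 9.23562507e-01 -3.83445569e-01  1.32837133e-03 -1.62956901e-04] [-0.15  0.38 -0.54  0.   -0.65  0.93]
[ 0.8  1.3 43.7]
```

View pics/w7.png

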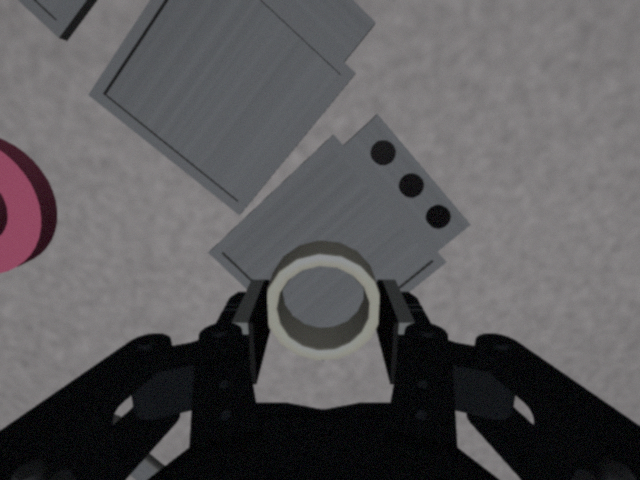

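The ring is over the three-stud dish. The dish corners (210,252) and (445,262) give a centre of (328,257), and the tool axis meets the floor at about (322,258).

Emit:
{"op": "carry_out", "data": {
  "motion": [
    [0,0,0,0.5,1,20,-1],
    [0,0,0,0.5,1,34,-1],
    [0,0,0,0.5,1,39,-1],
    [0,0,0,0.5,1,39,-1]
  ]
}}

```text
clock: 13.2
position: [437.0, -227.4, 27.7]
ee_rot: [0.923, -0.384, 0.0, 0.0]
contact_force: [-0.1, 0.3, -0.5]
gripper_width: 42.8
grasp_force: 62.5
```

Emit:
{"op": "carry_out", "data": {
  "motion": [
    [0,0,0,0,0,1,-1],
    [0,0,0,0,0,2,-1],
    [0,0,0,0,0,2,-1]
  ]
}}

```text
clock: 13.58
position: [436.8, -227.4, 25.7]
ee_rot: [0.923, -0.384, 0.0, -0.0]
contact_force: [-0.2, -0.1, -0.3]
gripper_width: 42.6
grasp_force: 62.5
```

Emit:
{"op": "carry_out", "data": {
  "motion": [
    [0,0,0,0,0,0.5,-1],
    [0,0,0,0,0,1,-1],
    [0,0,0,0,0,1,-1]
  ]
}}

```text
clock: 13.95
position: [436.7, -227.4, 24.5]
ee_rot: [0.923, -0.384, -0.0, 0.0]
contact_force: [0.1, -0.2, -0.4]
gripper_width: 43.1
grasp_force: 62.5
```

Emit:
{"op": "carry_out", "data": {
  "motion": [
    [0,0,0,0,0,0.5,-1],
    [0,0,0,0,0,0.5,-1],
    [0,0,0,0,0,0.5,-1]
  ]
}}

```text
clock: 14.32
position: [436.8, -227.4, 24.0]
ee_rot: [0.923, -0.384, 0.0, 0.0]
contact_force: [-0.0, 0.9, -0.2]
gripper_width: 43.0
grasp_force: 62.5
```

Emit:
{"op": "carry_out", "data": {
  "motion": [
    [0,0,0,0,0,0.7,-1],
    [0,0,0,0,0,0.7,-1],
    [0,0,0,0,0,0.7,-1]
  ]
}}

```text
clock: 14.7
position: [436.8, -227.4, 24.0]
ee_rot: [0.923, -0.384, 0.0, 0.0]
contact_force: [-1.0, 1.2, 6.0]
gripper_width: 42.7
grasp_force: 63.1
```

Emit:
{"op": "carry_out", "data": {
  "motion": [
    [0,0,0,0,0,0.7,-1],
    [0,0,0,0,0,0.7,-1],
    [0,0,0,0,0,0.7,-1]
  ]
}}

```text
clock: 15.08
position: [436.8, -227.4, 23.9]
ee_rot: [0.923, -0.384, 0.0, 0.0]
contact_force: [-2.3, 2.0, 11.2]
gripper_width: 42.9
grasp_force: 63.7
```

It touched down at z 24.0, as expected. I relieve the pressure, release and lift.

Emit:
{"op": "carry_out", "data": {
  "motion": [
    [0,0,0,0,0,-1.2,-1],
    [0,0,0,0,0,-1.2,0.35],
    [0,0,0,0,0,-1.2,0.35],
    [0,0,0,0,0,-1.2,0.35],
    [0,0,0,0,0,-1.2,0.35]
  ]
}}

```text
clock: 15.7
position: [436.7, -227.4, 23.7]
ee_rot: [0.923, -0.384, -0.0, 0.0]
contact_force: [0.5, -0.3, -0.5]
gripper_width: 57.5
grasp_force: 0.0
```

Emit:
{"op": "carry_out", "data": {
  "motion": [
    [0,0,0,0,0,-4,0.5],
    [0,0,0,0,0,-30,0.6],
    [0,0,0,0,0,-80,1],
    [0,0,0,0,0,-120,1],
    [0,0,0,0,0,-120,1]
  ]
}}

```text
clock: 16.32
position: [438.9, -227.9, 147.5]
ee_rot: [0.924, -0.384, 0.004, -0.001]
contact_force: [0.9, 0.5, -0.5]
gripper_width: 85.3
grasp_force: 0.0
```

```bash
python3 -c "
from h import *
w=snap('wrist','w8')['color']; t=get_image('top')['color'][170:350,240:530]
s=read_state(); print(s['clock'],s['position'],s['contact_force'],s['gripper_width'])
a=cv2.resize(t,(760,472)); b=cv2.resize(w,(160,120)); a[:120,:160]=b; cv2.imwrite('pics/m8.png',a)
from scipy import ndimage
m=(w.min(2)>150).astype(np.uint8); l,n=ndimage.label(m); 
for i in range(1,n+1):
    if (l==i).sum()>200: y,x=np.where(l==i); c=((x.min()+x.max())/2,(y.min()+y.max())/2); print(len(x),c,px('w8',*c,21))
"
```

```text
16.425 [ 436.45652861 -227.22567592  144.00022946] [ 0.27660027 -0.00693999 -0.54406931] 85.22951380492873
```

View pics/w8.png

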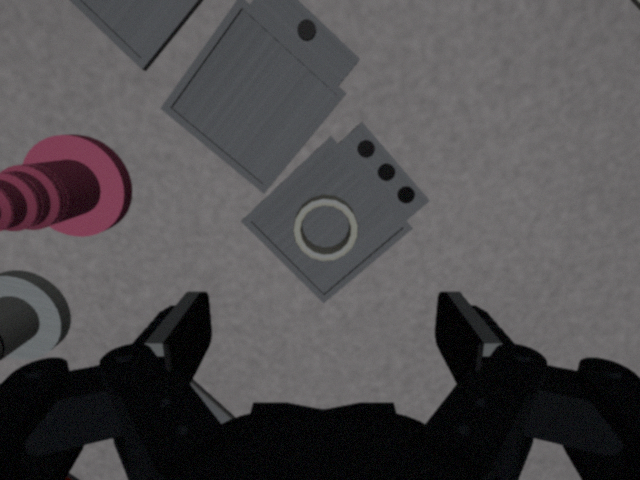

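The ring lies flat at (325,228), near the middle of the three-stud dish, with the gripper clear of it. I hand the job in.

```bash
python3 -c "
from bench import *
print(job_done())"
```

```text
the job is handed in; nothing more can be done
None
```

The tray ring stopped on step 3 of the gauge, was held there at about 6.5 N (the highest reading while seating it was 16.7 N), and now lies flat near the middle of the three-stud dish; I handed the job in at about 16.4 s.

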